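Pop open the battery tester's hatch

TASK

Open the test bay of the battery tester: with a fingertip press the ribbed end of its hatch straight down once, all the way until it stops, then back off so that the push-push latch lets the hatch pop up. Stay clear and watch for about two seconds that it stays open by itself; do not push it back down, do not press the round start button, and do not grip, lift, shove or upset the tester or the things around it.

Things in the scene. Friction and masses are not known exactly. Their poses are not given: they have to be found in the camera images.
- tester: Battery tester: a loose grey plastic box, 110 (its x) x 170 (its y) x 55 mm high, about 0.85 kg. Origin: centre of its underside; +z up; its front looks to its -x (towards the robot at yaw 0). The hatch fills the +y half of the top; the start button and, farther back, a flat dark display are on the -y half. Only to be touched, not moved.
- hatch (a joint): Angle (rad) of the hatch, a grey flat panel 79 (x) x 74 (y) x 6 mm in the tester's top, flush with it, hinged along its far (+x) edge. 0 = shut, latched, flush; -0.10 = pressed fully in (hard stop, 6 mm down at the pad); 1.2 = fully open (stop). Pressed past -0.06 (about 4 mm at the pad, 1.5 to 3 N) and let go, it pops; pressed fully down again it would latch shut.
- hatch_pad (a point): Where to press: the middle of the ribbed pad (five ribs 44 mm long, about 1 mm high) on the hatch's top face, 18 mm from its free edge, which is flush with the tester's front (-x) face, and 62 mm from the hinge. It moves with the hatch. Axes as the tester's while shut (z up out of the hatch).
- start (a joint): Travel of the round start button (m): 0 = out, 0.004 = fully pressed. Not to be pressed.
- start_top (a point): Centre of the top of the start button: a white cap 16 mm across in a black collar 32 mm across, standing 20 mm above the tester's top, 86 mm to -y of the middle of the hatch.
- phone: Bystander: a black phone lying flat, 74 x 148 x 8 mm, loose. Origin: centre of its underside.
- alcohol: Bystander: a white dropper bottle with a label, 48 mm across, 115 mm high, standing loose. Origin: centre of its underside.
- driver: Bystander: a small screwdriver lying loose, 150 mm long along its x. Origin: under its middle.
- blower: Bystander: a dark blue dust blower standing on its bulb, 60 mm across, 85 mm high with its nozzle up, loose. Origin: centre of its underside.
- hatch_hinge (a point): Middle of the hatch's hinge axis, 27 mm to +x and 40 mm to +y of the tester's origin, 52 mm above its underside. When the latch lets go, a damped spring swings the hatch up about this axis to 1.2 rad in about 1 s: its free edge rises 75 mm and swings back (+x). It follows the finger as that backs off and holds itself open.
Mind the look-alikes: they are no part of the job. Of the things that look like the tester, the middle-sized one is meant.

How it is judged:
On the way, in this order (a step that is already met when the one before it is completed fails the run):
1. the hatch is pressed in with the fingers, at least 2 mm below flush (value of joint hatch below -0.035 rad and contact force between the fingers and tester above 0.3 N).
2. the hatch has popped up and stands open for 1.5 s with nothing of the robot touching the tester (value of joint hatch above 1 rad and contact force between each of the fingers, the arm and tester below 0.1 N), for 1.5 s.
At the end, for the whole second after the job is handed in: The hatch stands open (over 1.0 rad), the start button is out, the tester stands level within 25 mm of where it was, at rest, and the phone, bottle, screwdriver and blower are within 30 mm of where they were (value of joint hatch above 1 rad and value of joint start below 0.002 m and distance of tester from where it was at the start of the episode below 0.025 m and angle between tester's own z axis and vertical below 0.1 rad and linear speed of tester below 0.02 m/s and distance of each of phone, alcohol, driver, blower from where it was at the start of the episode below 0.03 m); the robot touches nothing.
It fails at once if the popped hatch is pushed back towards shut (value of joint hatch above 0.25 rad and velocity of joint hatch below -0.2 rad/s and contact force between any of the fingers, the arm and tester above 0.3 N).
It fails at once if the start button is pressed (more than 2 mm) (value of joint start above 0.002 m).
It fails at once if the tester is lifted, tipped or shoved (25 mm) (height (world z) of tester above 0.012 m or angle between tester's own z axis and vertical above 0.15 rad or distance of tester from where it was at the start of the episode above 0.025 m).
It fails at once if a bystander is lifted, knocked or shoved (30 mm) (distance of any of phone, alcohol, driver, blower from where it was at the start of the episode above 0.03 m or angle between any of alcohol, blower's own z axis and vertical above 0.6 rad).
It also fails if it takes over 32 s, if anything falls off the work surface, if the arm or the gripper's body presses on something with over 40 N, if the wrist force passes 120 N, or if a joint passes its speed limit or range.

ROBOT

A 7-joint arm with a two-finger parallel gripper is mounted at the origin on the work surface. World frame = base frame: x ahead of the robot, y to its left, z up, the work surface at z = 0. Lengths are in m, angles in rad, forces in N, time in s.
With the tool pointing down it reaches from about 0.4 to 0.925 m from the base axis. Payload 4.1 kg.
Tool frame: the origin (TCP) lies between the finger pads; the fingertips stand 22 mm ahead of it and the grasp point (between the pads) lies 3 mm ahead of it; y points along the fingers, z is the direction in which the jaws open and shut, and the axes are right-handed (so a half turn about y gives the same grasp; the last joint's range is limited). The gripper opens to 85 mm and grips with 20 to 120 N. Pads are 22 mm wide; open, the fingers measure 114 mm over their backs; the gripper's body (76 mm by 85 mm) begins 54 mm behind the grasp point. The pads swing forward as they close: fully open they stand 13 mm farther back than shut.
Start: joints at [1.042, 0.398, 0.045, 1.537, -0.019, 1.207, -0.051], TCP at [0.271, -0.591, 0.253] pointing down, gripper open.
Joint ranges: [-2.82, 2.82], [-0.49, 2.23], [-1.37, 1.46], [0, 2.46], [-1.36, 4.5], [0.23, 2], [-2.94, 2.94]. Speed limits (rad/s): [2.57, 2.57, 3.14, 3.14, 3.14, 3.14, 3.14].

INTERFACE

Orientations are given as a unit quaternion [w, x, y, z].
In Python, from bench import manip gives the robot as it stands.
- The arm moves only by the shell command python3 -m handwheel 'ROWS' [FORCE]. ROWS is JSON, a list of rows, each a list of 3 entries, a list of its own where there are three numbers: the opening, from -1 (shut) to 1 (fully open), so that 0 is half open, then the shift along the tool's x, y, z in units of 25 mm (1.0 is 25 mm), then the turn about the tool's y in units of 6 degrees (1.0 is 6 degrees). A call has 1 to 8 rows; each row shifts and turns the pose as measured when the row begins, along the tool's axes as they then stand; what a row does not reach is not made up. A row lasts 1/12 s, in which the tool goes at most 41.7 mm and 7.16 degrees, less where a joint would pass 70% of its speed; a pose out of reach is approached as far as the arm can. A call is refused whole if a number of a shift passes 1 or a number of a turn 1, either way. A call with a gripper value outside its range is refused whole. The fingers move at their own pace and stop on an object; FORCE is the grip in N (left out, the last holds). Time passes only in rows, so rows that do not move let the fingers close. It gives the time, the measured TCP pose, the force and the opening at its end, in the units of the state.
- manip.get_obs(): the state, without advancing time (a new reading comes with each control period).
- manip.get_image(name): name is "side" or "top" or "wrist"; returns (picture, depth): 480x640x3 uint8, red, green, blue; 480x640 float32, m along the optical axis (not along the pixel's ray), 0 where there is no reading.
- manip.camera_params(name): a dict with "mtx" (3x3 intrinsics, pixels), "k1" (the pictures are not rectified: a ray, as slopes to the right and down, at radius r is drawn at 1 + k1 r^2 times it, then the intrinsics apply), "rvec" (rotation vector, rad) and "tvec" (3), from world to camera coordinates, as OpenCV has them. Camera axes: x right, y down, z forward; pixel columns grow to the right and rows downward; lengths in m; the calibration is good to about 2 mm. A picture is of the moment at which its call begins: read the wrist's pose just before it. camera_params takes no time and is no camera call; for the wrist camera it gives the pose at the moment of the call.
- manip.hand_in(): hands the job in, once; it reports no verdict.
Trained networks look in the newest picture that a camera, given by its name, has taken for a name from the list of things; names that differ only in an ending like _2 or _b are one class to them, and where a whole thing is asked for, a point or a joint stands for the part that bears it (a point fixed in the world has none). Each returns a list of dicts, best first, with "score" (0 to 1); they miss things now and then, are a little off and sometimes report something else, mostly with a low value. They report only what shows in the picture. A call takes as long as a camera call. They do not tell look-alikes from the thing itself.
- manip.trace(camera, label): "mask" (480x640 bool, what is visible of it) and "position" ([column, row] in pixels, amid what is visible of it).
The state is a dict: "time": time; "joint_pos": joint angles; "joint_velocities": joint speeds; "effort": joint torques, N m; "position": TCP position; "ee_rot": TCP orientation; "ft_force": force on the tool from outside, world axes, zero at the start; "torque": the same for the moment, N m; "gripper_width": finger opening in m.
Only numpy, scipy, OpenCV 4.12 (cv2) and the standard library are available. Lean on these libraries where they do the work, as an engineer would, in place of code of your own. Each camera call takes 0.05 s, during which the arm holds its last target.

## Working session

There is one attempt and no reset: what is moved stays moved. The work goes in short steps, Python scripts to look and compute and a shell command to move; the robot and the scene stay as the last step left them, time stands still between calls to the robot, and variables do not carry over. Pictures are saved under pics/ and viewed, and the job is handed in when it is done.

```bash
mkdir -p pics; ls; python3 - <<'E'
from bench import manip
import cv2,numpy as np
o=manip.get_obs()
for k,v in o.items(): print(k,np.round(v,3))
for n in ["side","top","wrist"]:
    p=manip.camera_params(n); print(n,{k:np.round(v,4).tolist() for k,v in p.items()})
    im,d=manip.get_image(n); cv2.imwrite(f"pics/{n}0.png",im[:,:,::-1]); np.save(f"pics/{n}0.npy",d); print(d.min(),d.max())
E
```

```text
pics
time 0.0
joint_pos [ 1.042  0.399  0.045  1.538 -0.019  1.207 -0.051]
joint_velocities [-0.002  0.     0.    -0.    -0.001  0.002  0.   ]
effort [-0.0000e+00 -4.7511e+01  1.3650e+00 -2.5422e+01  1.2000e-02  9.0000e-03
 -0.0000e+00]
position [ 0.271 -0.59   0.252]
ee_rot [ 0.151 -0.151  0.691 -0.69 ]
ft_force [ 0.167 -0.267  0.245]
torque [ 0.012  0.029 -0.068]
gripper_width 0.085
side {'mtx': [[535.6482, 0.0, 332.087], [0.0, 535.6482, 252.5927], [0.0, 0.0, 1.0]], 'k1': -0.0203, 'rvec': [2.1122, -0.0288, 0.011], 'tvec': [-0.5653, 0.1044, 1.0563]}
0.0 3.217395
top {'mtx': [[451.7991, 0.0, 318.613], [0.0, 451.7991, 244.7215], [0.0, 0.0, 1.0]], 'k1': 0.0087, 'rvec': [2.157, -2.2057, 0.1485], 'tvec': [0.0332, 0.5615, 0.8325]}
0.0 1.7925646
wrist {'mtx': [[408.1967, 0.0, 322.6502], [0.0, 408.1967, 240.3474], [0.0, 0.0, 1.0]], 'k1': 0.0182, 'rvec': [-2.438, 1.5656, 0.2229], 'tvec': [-0.6492, -0.0335, 0.3797]}
0.0 0.9774276
```

View pics/top0.png

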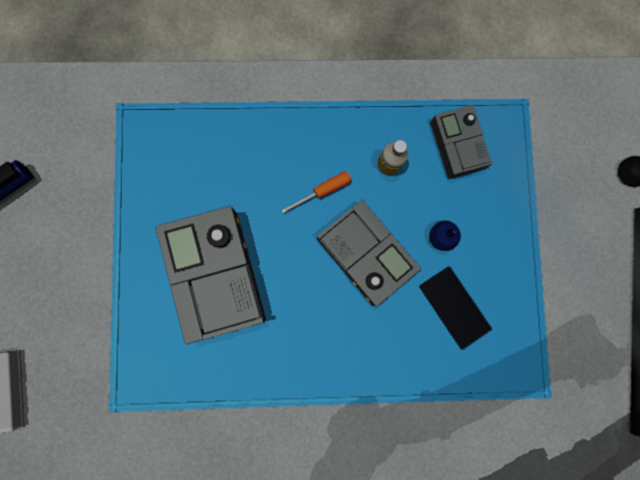

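View pics/side0.png

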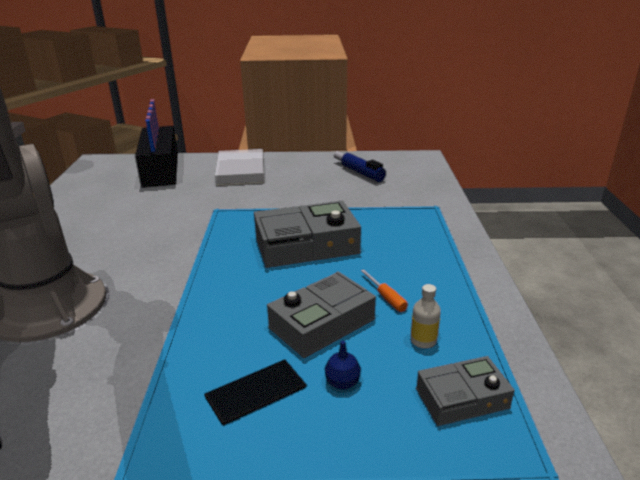

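View pics/wrist0.png

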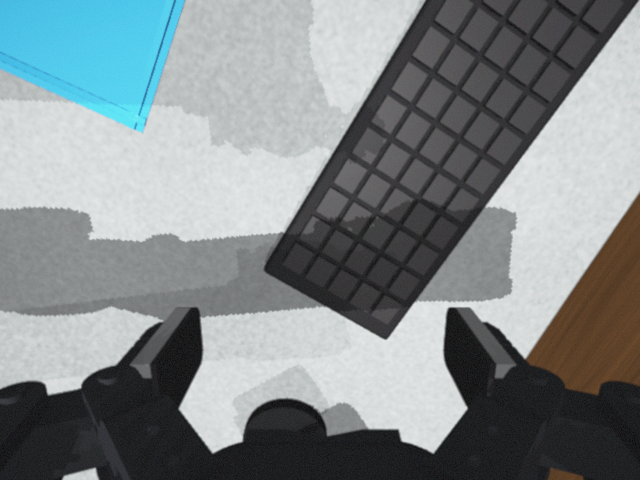

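The top view shows three look-alike testers: a large one at (212,275), a middle one at (368,254) and a small one at (462,142). I'll measure all three, since the target should be 110 x 170 x 55 mm.

```bash
cat > h.py <<'E'
import numpy as np,cv2
from bench import manip
def P(n):
    p=manip.camera_params(n);R=cv2.Rodrigues(np.array(p['rvec'],float))[0]
    return np.array(p['mtx'],float),p['k1'],R,np.array(p['tvec'],float).ravel()
def dist(k1): return np.array([k1,0,0,0],float)
def rays(n,px,par=None):
    K,k1,R,t=par or P(n)
    u=cv2.undistortPoints(np.array(px,float).reshape(-1,1,2),K,dist(k1)).reshape(-1,2)
    return np.c_[u,np.ones(len(u))],R,t
def atz(n,px,z,par=None):
    r,R,t=rays(n,px,par); C=-R.T@t; D=r@R
    s=(np.atleast_1d(z)-C[2])/D[:,2]; return C+D*s[:,None]
def bydepth(n,px,d,par=None):
    r,R,t=rays(n,px,par); return (r*np.array(d)[:,None]-t)@R
def proj(n,X,par=None):
    K,k1,R,t=par or P(n)
    return cv2.projectPoints(np.array(X,float).reshape(-1,1,3),cv2.Rodrigues(R)[0],t,K,dist(k1))[0].reshape(-1,2)
E
python3 - <<'E'
from h import *
for n in ["top"]:
    d=np.load(f"pics/{n}0.npy"); vv,uu=np.mgrid[0:480,0:640]; m=d>0
    X=np.zeros((480,640,3)); X[m]=bydepth(n,np.c_[uu[m],vv[m]],d[m])
    np.save("pics/topX.npy",X)
    for c in [(150,400),(500,150),(212,275),(368,254),(462,142)]: print(c,X[c[1],c[0]].round(4))
    im=cv2.imread("pics/top0.png")
    for name,b in dict(L=(140,190,290,360),M=(305,190,430,315),S=(425,95,500,185)).items():
        sub=X[b[1]:b[3],b[0]:b[2]].reshape(-1,3); zs=sub[sub[:,2]>.02][:,2]
        h,e=np.histogram(zs,np.arange(.02,.12,.002)); ztop=e[h.argmax()]+.001
        s=sub[(abs(sub[:,2]-ztop)<.006)]
        r=cv2.minAreaRect(s[:,:2].astype(np.float32)*1000); print(name,ztop,len(s),r)
    cv2.imwrite("pics/cropM.png",cv2.resize(im[185:320,300:440],None,fx=5,fy=5,interpolation=cv2.INTER_CUBIC)[:600,:])
E
```

```text
(150, 400) [0.2788 0.3429 0.0019]
(500, 150) [ 7.518e-01 -3.551e-01 -7.000e-04]
(212, 275) [0.5072 0.2138 0.0714]
(368, 254) [ 0.5402 -0.0696  0.055 ]
(462, 142) [ 0.7554 -0.2622  0.042 ]
L 0.07099999999999997 9035 ((510.740478515625, 221.54505920410156), (219.32171630859375, 142.57574462890625), 14.547950744628906)
M 0.05499999999999998 5004 ((544.3195190429688, -71.14944458007812), (170.15554809570312, 110.2974624633789), 38.463985443115234)
S 0.04099999999999998 2427 ((762.60986328125, -265.1000061035156), (124.57730102539062, 81.5964584350586), 15.047731399536133)
```

View pics/cropM.png

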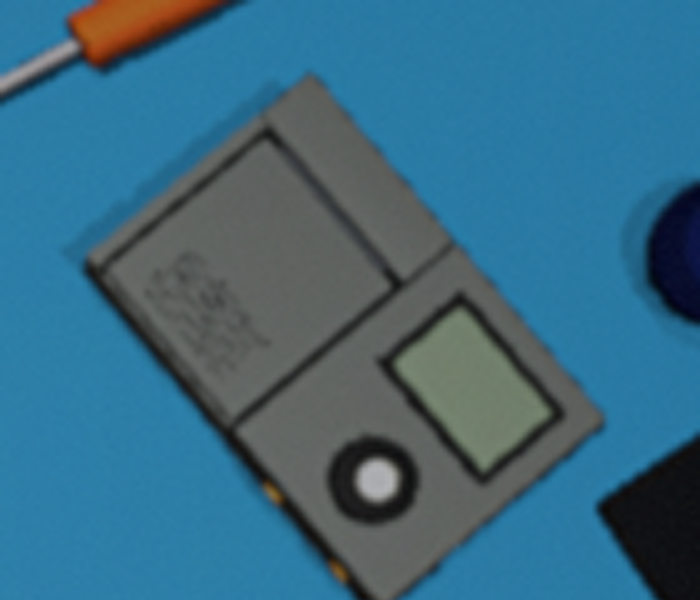

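The middle box measures 170 x 110 x 55 mm, so (368,254) is the target. In the 5x crop, the hatch with its ribs is at about (205,310), which is full-image (341,247). The start button is at (375,480), or (375,281), on the other half. Next I'll work out the pad position and check it by projection.

```bash
cat >> h.py <<'E'
yaw=np.deg2rad(38.46-90); c,s=np.cos(yaw),np.sin(yaw)
RT=np.array([[c,-s,0],[s,c,0],[0,0,1]]); OT=np.array([.5443,-.0711,0.])
def T(x,y,z): return OT+RT@np.array([x,y,z])/1000
PAD=T(-36,40,56); START=T(-16,-46,75)
from scipy.spatial.transform import Rotation as Ro
def tool():
    o=manip.get_obs(); q=o['ee_rot']; R=Ro.from_quat([q[1],q[2],q[3],q[0]]).as_matrix(); return o,np.array(o['position']),R
def go(target_tip):
    o,p,R=tool(); tip=p+R[:,1]*.022
    print('t',round(float(o['time']),3),'tip',tip.round(4),'F',np.round(o['ft_force'],2),'w',round(float(o['gripper_width']),4),'units xyz',(R.T@(np.array(target_tip)-tip)/.025).round(2))
E
python3 - <<'E'
from h import *
print(PAD,START,np.linalg.norm(PAD[:2]))
im=cv2.imread("pics/top0.png"); ims=cv2.imread("pics/side0.png")
pts=[PAD,START,T(27,40,52)]+[T(a,b,55) for a in(-55,55) for b in(-85,85)]+[T(-53,3,55),T(-53,77,55),T(27,77,55),T(27,3,55)]
for n,i in(("top",im),("side",ims)):
    q=proj(n,pts); print(n,q[:3].round(1).tolist())
    i=cv2.resize(i,None,fx=4,fy=4,interpolation=cv2.INTER_CUBIC)
    for k,u in enumerate(q): cv2.circle(i,tuple(np.round(u*4+2).astype(int)),4,(0,0,255) if k<3 else (0,255,255),-1)
    u=(q.mean(0)*4).astype(int); cv2.imwrite(f"pics/chk_{n}.png",i[u[1]-280:u[1]+280,u[0]-300:u[0]+300])
X=np.load("pics/topX.npy")
for nm,u in dict(bottle=(400,146),blower=(452,234),phone=(455,305)).items(): print(nm,X[u[1],u[0]].round(3))
o,p,R=tool(); print(R.round(3))
go(PAD+[0,0,.15])
E
```

```text
[ 0.55323085 -0.01803174  0.056     ] [ 0.49832855 -0.08718185  0.075     ] 0.5535246311780067
top [[340.0, 247.5], [380.1, 276.0], [365.6, 226.3]]
side [[325.8, 282.3], [295.4, 295.9], [347.5, 298.9]]
bottle [ 0.725 -0.125  0.115]
blower [ 0.572 -0.221  0.076]
phone [ 0.441 -0.242  0.01 ]
[[-0.909 -0.001  0.417]
 [-0.417  0.001 -0.909]
 [ 0.    -1.    -0.001]]
t 0.15 tip [ 0.2707 -0.5904  0.2305] F [0.32 0.44 0.67] w 0.0853 units xyz [-19.82   1.   -16.1 ]
```

View pics/chk_top.png

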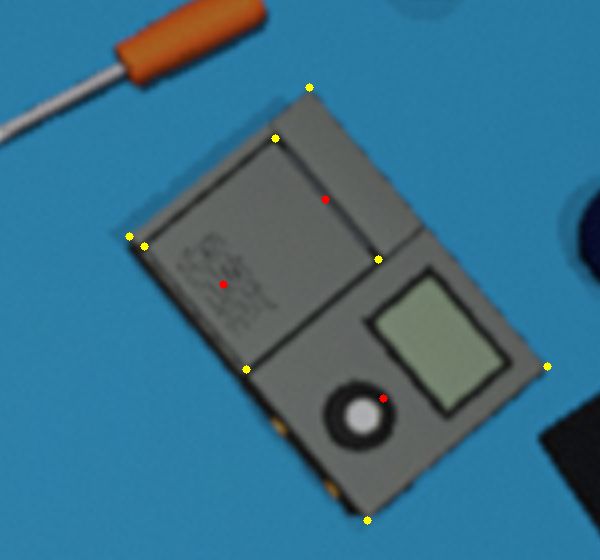

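View pics/chk_side.png

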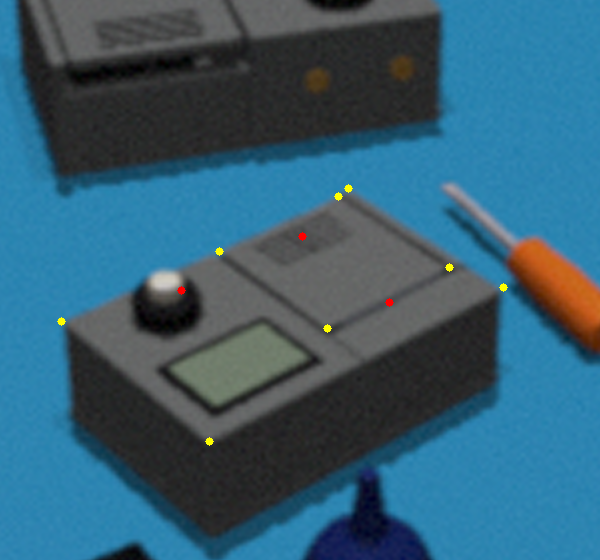

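The pad projects onto the middle of the ribs in both views. My guess for the button's x was about 10 mm off, but the button is well away from the pad. I'll close the fingers and travel high.

```bash
python3 -m handwheel '[[-1,[-0.5,0,-0.4],0],[-1,[-1,0,-0.8],0],[-1,[-1,0,-0.8],0],[-1,[-1,0,-0.8],0],[-1,[-1,0,-0.8],0],[-1,[-1,0,-0.8],0],[-1,[-1,0,-0.8],0],[-1,[-1,0,-0.8],0]]' 20; python3 -c "
from h import *
go(PAD+[0,0,.10])"
```

```text
time: 0.82
position: [0.3751, -0.375, 0.2478]
ee_rot: [0.142, -0.148, 0.693, -0.691]
ft_force: [-0.1, 0.5, -0.1]
gripper_width: 0.0
t 0.817 tip [ 0.3749 -0.375   0.2258] F [-0.09  0.47 -0.12] w 0.0 units xyz [-12.27   2.73 -10.22]
```

```bash
python3 -m handwheel '[[-1,[-1,0,-0.8],0],[-1,[-1,0,-0.8],0],[-1,[-1,0,-0.8],0],[-1,[-1,0,-0.8],0],[-1,[-1,0,-0.8],0],[-1,[-1,0,-0.8],0],[-1,[-1,0,-0.8],0],[-1,[-1,0,-0.8],0]]'; python3 -c "
from h import *
go(PAD+[0,0,.10])"
```

```text
time: 1.48
position: [0.4965, -0.1357, 0.2457]
ee_rot: [0.14, -0.148, 0.693, -0.691]
ft_force: [0.6, -0.8, -0.8]
gripper_width: -0.0001
t 1.483 tip [ 0.4962 -0.1357  0.2237] F [ 0.62 -0.81 -0.75] w -0.0001 units xyz [-3.99  2.68 -3.39]
```

```bash
python3 -m handwheel '[[-1,[-1,0,-0.85],0],[-1,[-1,0,-0.85],0],[-1,[-1,0,-0.85],0],[-1,[-0.6,0,-0.5],0],[-1,[0,0,0],0],[-1,[0,0,0],0]]'; python3 - <<'E'
from h import *
go(PAD+[0,0,.10])
im,d=manip.get_image("wrist"); par=P("wrist")
q=proj("wrist",[PAD,T(-53,3,55),T(-53,77,55),T(27,77,55),T(27,3,55)],par);print(q.round(0).tolist())
im=im[:,:,::-1].copy()
for u in q: cv2.circle(im,tuple(np.round(u).astype(int)),3,(0,0,255),-1)
cv2.imwrite("pics/w1.png",im)
E
```

```text
time: 1.98
position: [0.5516, -0.0145, 0.2441]
ee_rot: [0.145, -0.152, 0.694, -0.689]
ft_force: [0.7, -0.5, 0.4]
gripper_width: 0.0
t 1.983 tip [ 0.5513 -0.0144  0.2221] F [ 0.68 -0.5   0.41] w 0.0 units xyz [-0.03  2.64  0.19]
[[330.0, 218.0], [321.0, 266.0], [296.0, 177.0], [400.0, 150.0], [419.0, 243.0]]
```

View pics/w1.png

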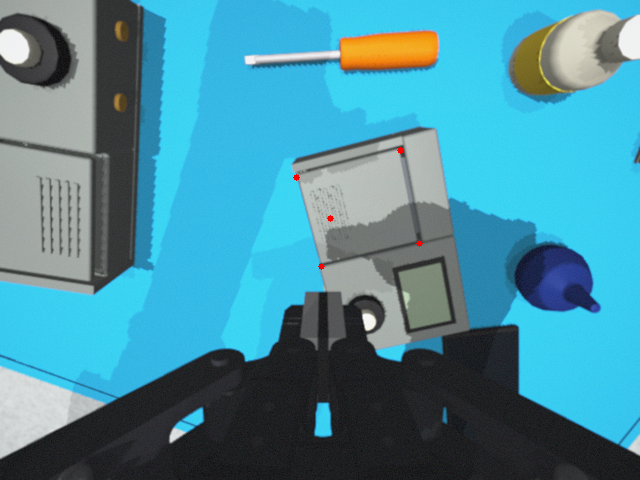

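The wrist view agrees: the pad projects to (330,218), on the ribs, and the button is 80 mm or more away under the fingers' line of sight. Now I'll descend.

```bash
python3 -m handwheel '[[-1,[0,0.8,0.1],0],[-1,[0,1,0.1],0],[-1,[0,1,0],0],[-1,[0,1,0],0],[-1,[0,0.8,0],0],[-1,[0,0.4,0],0],[-1,[0,0,0],0]]'; python3 -c "
from h import *
go(PAD)"
```

```text
time: 2.62
position: [0.5507, -0.0324, 0.1161]
ee_rot: [-0.14, 0.145, -0.692, 0.693]
ft_force: [0.5, 0.2, -0.1]
gripper_width: -0.0001
t 2.617 tip [ 0.5506 -0.0324  0.0941] F [ 0.45  0.17 -0.1 ] w -0.0001 units xyz [-0.34  1.52 -0.49]
```

```bash
python3 -m handwheel '[[-1,[-0.3,0.2,-0.5],0],[-1,[0,0.3,0],0],[-1,[0,0,0],0]]'; python3 -c "
from h import *
go(PAD); o,p,R=tool(); print(R.round(3))"
```

```text
time: 2.87
position: [0.5528, -0.0225, 0.1045]
ee_rot: [-0.138, 0.143, -0.692, 0.694]
ft_force: [-0.5, -0.6, 0.0]
gripper_width: 0.0001
t 2.867 tip [ 0.5526 -0.0226  0.0825] F [-0.51 -0.56  0.04] w 0.0001 units xyz [-0.1   1.06 -0.16]
[[-0.921 -0.007  0.389]
 [-0.389 -0.005 -0.921]
 [ 0.008 -1.     0.002]]
```

```bash
python3 -m handwheel '[[-1,[-0.1,0.3,-0.2],0],[-1,[0,0.3,-0.05],0],[-1,[0,0.1,0],0],[-1,[0,0,0],0]]'; python3 -c "
from h import *
go(PAD)"
```

```text
time: 3.2
position: [0.5542, -0.0176, 0.0879]
ee_rot: [-0.139, 0.141, -0.691, 0.695]
ft_force: [-0.2, 0.7, -0.3]
gripper_width: 0.0001
t 3.2 tip [ 0.5542 -0.0177  0.0659] F [-0.24  0.74 -0.31] w 0.0001 units xyz [ 0.04  0.4  -0.01]
```

```bash
python3 - <<'E'
from h import *
im,d=manip.get_image("side"); cv2.imwrite("pics/s1.png",cv2.resize(im[200:370,220:420,::-1],None,fx=3,fy=3,interpolation=cv2.INTER_CUBIC))
im,d=manip.get_image("wrist"); cv2.imwrite("pics/w2.png",im[:,:,::-1])
E
```

```text
(no output)
```

View pics/s1.png

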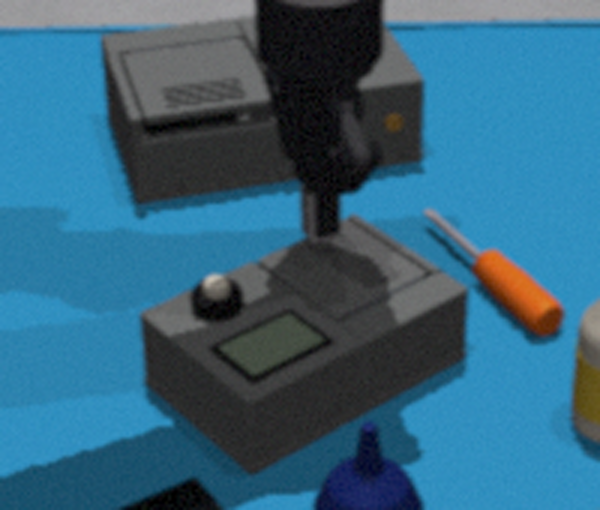

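View pics/w2.png

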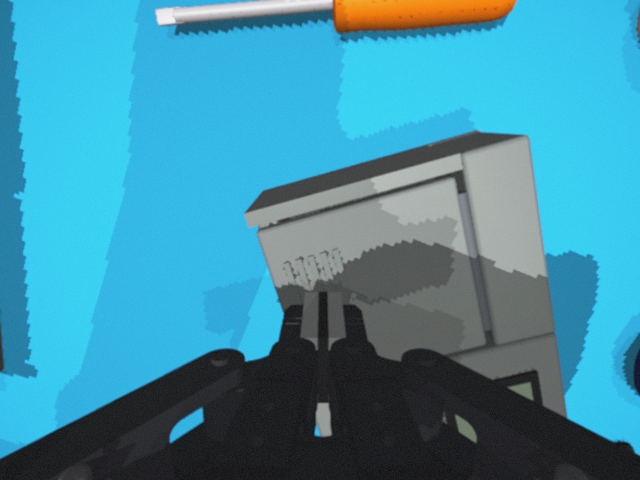

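In the side view the closed tips are at crop (320,235), just above the ribs. In the wrist view they overlap the ribs at (320,290). Next I'll press in small steps.

```bash
python3 -m handwheel '[[-1,[0,0.3,0],0],[-1,[0,0.15,0],0],[-1,[0,0.1,0],0],[-1,[0,0,0],0]]'; python3 -c "
from h import *
go(PAD)"
```

```text
time: 3.63
position: [0.5556, -0.0179, 0.0744]
ee_rot: [-0.139, 0.14, -0.691, 0.696]
ft_force: [-0.1, 0.0, 2.3]
gripper_width: 0.0002
t 3.633 tip [ 0.5556 -0.0181  0.0524] F [-0.11  0.01  2.27] w 0.0002 units xyz [ 0.09 -0.14 -0.04]
```

```bash
python3 -m handwheel '[[-1,[0.05,0.12,0],0],[-1,[0,0.1,0],0]]'; python3 -c "
from h import *
go(PAD)"
```

```text
time: 3.8
position: [0.5558, -0.018, 0.0704]
ee_rot: [-0.14, 0.139, -0.691, 0.696]
ft_force: [-5.3, -0.3, 16.0]
gripper_width: -0.0
t 3.8 tip [ 0.5559 -0.0182  0.0484] F [-5.32 -0.34 15.95] w -0.0 units xyz [ 0.1  -0.31 -0.04]
```

The force jumped to 16 N with the tip at z = 0.048, which is the hard stop. Backing straight off.

```bash
python3 -m handwheel '[[-1,[0,-0.5,0],0],[-1,[0,-1,0],0],[-1,[0,-1,0],0],[-1,[0,-1,0],0],[-1,[0,-1,0],0],[-1,[0,-1,0],0],[-1,[0,-1,0],0],[-1,[0,-0.5,0],0]]'; python3 - <<'E'
from h import *
go(PAD)
im,d=manip.get_image("side"); cv2.imwrite("pics/s2.png",cv2.resize(im[200:370,220:420,::-1],None,fx=3,fy=3,interpolation=cv2.INTER_CUBIC))
E
```

```text
time: 4.47
position: [0.551, -0.0178, 0.2468]
ee_rot: [-0.136, 0.143, -0.691, 0.695]
ft_force: [0.5, -0.0, -0.2]
gripper_width: 0.0002
t 4.467 tip [ 0.5508 -0.018   0.2248] F [ 0.52 -0.03 -0.23] w 0.0002 units xyz [-0.16  6.75  0.02]
```

View pics/s2.png

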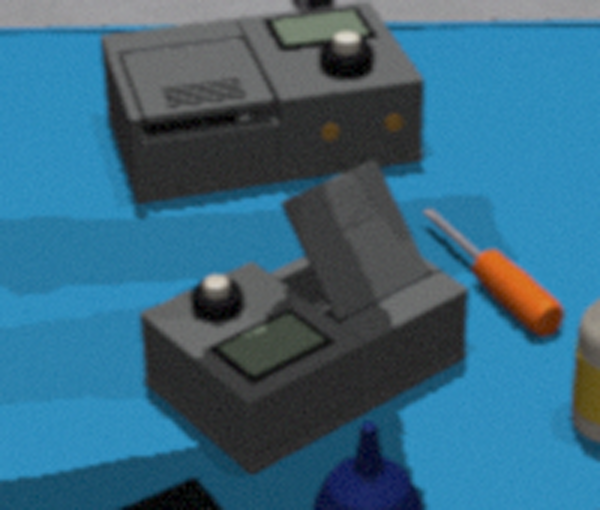

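The hatch has popped and is swinging open, with its free edge at crop (330,185) and the arm clear above it. Now I'll wait more than 2 s.

```bash
for i in 1 2; do python3 -m handwheel '[[-1,[0,0,0],0],[-1,[0,0,0],0],[-1,[0,0,0],0],[-1,[0,0,0],0],[-1,[0,0,0],0],[-1,[0,0,0],0],[-1,[0,0,0],0],[-1,[0,0,0],0]]'; done
python3 - <<'E'
from h import *
im,d=manip.get_image("side"); cv2.imwrite("pics/s3.png",cv2.resize(im[200:370,220:420,::-1],None,fx=3,fy=3,interpolation=cv2.INTER_CUBIC))
E
python3 -m handwheel '[[-1,[0,0,0],0],[-1,[0,0,0],0],[-1,[0,0,0],0],[-1,[0,0,0],0],[-1,[0,0,0],0],[-1,[0,0,0],0],[-1,[0,0,0],0],[-1,[0,0,0],0]]'
python3 -m handwheel '[[-1,[0,0,0],0],[-1,[0,0,0],0],[-1,[0,0,0],0],[-1,[0,0,0],0],[-1,[0,0,0],0],[-1,[0,0,0],0],[-1,[0,0,0],0],[-1,[0,0,0],0]]'
python3 - <<'E'
from h import *
go(PAD)
im,d=manip.get_image("side"); cv2.imwrite("pics/s4.png",cv2.resize(im[200:370,220:420,::-1],None,fx=3,fy=3,interpolation=cv2.INTER_CUBIC))
# free-edge height from depth in hatch area
vv,uu=np.mgrid[245:320,300:380]; m=d[245:320,300:380]>0
X=bydepth("side",np.c_[uu[m],vv[m]],d[245:320,300:380][m]); L=(X-OT)@RT*1000
k=(abs(L[:,1]-40)<30)&(abs(L[:,0])<60)&(L[:,2]>60)&(L[:,2]<160); L=L[k]; print(len(L),L[:,2].max())
p=np.polyfit(L[:,0],L[:,2],1);print('hatch angle',np.arctan2(-p[0],1), 'x range',L[:,0].min(),L[:,0].max())
A=np.load('pics/side0.npy')
im0=cv2.imread('pics/side0.png'); df=np.abs(im0.astype(int)-im[:,:,::-1].astype(int)).max(2)
for n,(x,y) in dict(phone=(255,390),bottle=(425,320),driver=(390,295),blower=(343,368),tester=(300,320)).items(): print(n,df[y-20:y+20,x-20:x+20].mean())
t,_=manip.get_image("top"); cv2.imwrite("pics/t4.png",t[:,:,::-1])
E
```

```text
time: 5.18
position: [0.549, -0.0184, 0.2426]
ee_rot: [-0.134, 0.145, -0.692, 0.695]
ft_force: [-0.7, 0.1, 0.3]
gripper_width: -0.0
time: 5.85
position: [0.549, -0.0184, 0.2424]
ee_rot: [-0.134, 0.145, -0.692, 0.695]
ft_force: [0.1, -0.4, 0.6]
gripper_width: -0.0003
time: 6.57
position: [0.5491, -0.0184, 0.2425]
ee_rot: [-0.134, 0.145, -0.692, 0.695]
ft_force: [-0.1, -0.0, -0.2]
gripper_width: -0.0001
time: 7.23
position: [0.5491, -0.0184, 0.2425]
ee_rot: [-0.134, 0.145, -0.692, 0.695]
ft_force: [0.4, -0.0, -0.2]
gripper_width: -0.0005
t 7.233 tip [ 0.5488 -0.0186  0.2205] F [ 0.36 -0.05 -0.17] w -0.0005 units xyz [-0.28  6.57  0.04]
1079 129.34208234096184
hatch angle 1.1882906191110667 x range -2.2534417724694875 33.04254033931461
phone 14.40125
bottle 9.209375
driver 10.878125
blower 16.361875
tester 20.31625
```

View pics/s4.png

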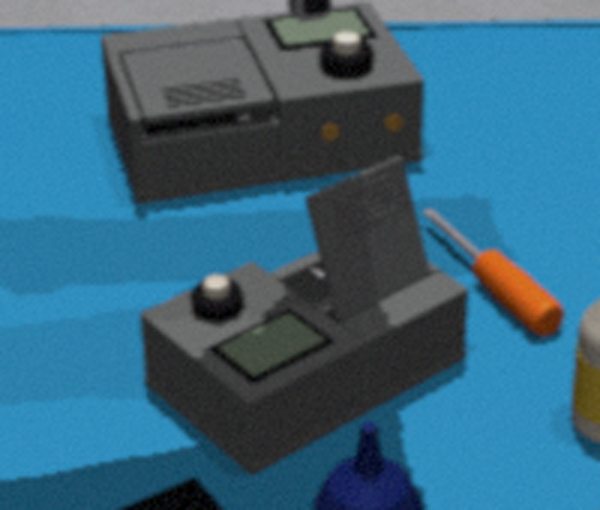

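View pics/t4.png

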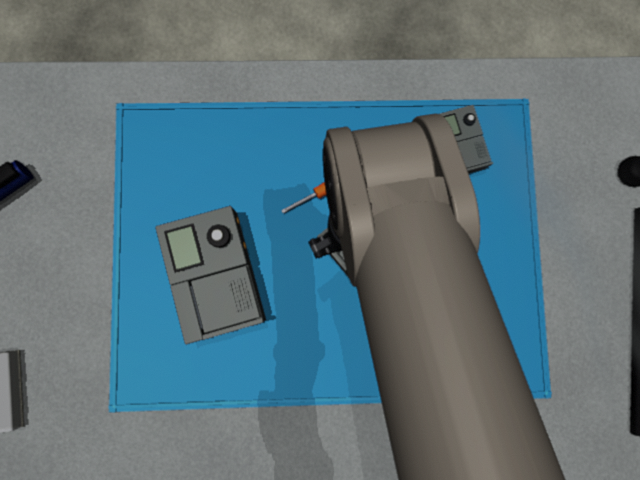

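```bash
python3 -m handwheel '[[-1,[0,0,0],0],[-1,[0,0,0],0],[-1,[0,0,0],0],[-1,[0,0,0],0],[-1,[0,0,0],0],[-1,[0,0,0],0],[-1,[0,0,0],0],[-1,[0,0,0],0]]'; python3 -c "
from bench import manip
print(manip.hand_in())"
```

```text
time: 8.0
position: [0.5491, -0.0184, 0.2425]
ee_rot: [-0.134, 0.145, -0.692, 0.695]
ft_force: [0.6, -1.0, 0.3]
gripper_width: -0.0002
the job is handed in; nothing more can be done
None
```

The test bay is open: I pressed the ribbed pad once, the hatch popped up and stayed open, and I handed the job in at 8.0 s.

- **Choice of tester:** I picked the middle-sized tester, which measured 170 x 110 x 55 mm.
- **Press:** With the fingers closed, the force was about 2.3 N at roughly 4 mm of travel. It jumped to 16 N at the hard stop, with about 5 N of that sideways. I then backed straight up to about 17 cm above the pad.
- **Last checks:** Depth from the side camera put the hatch at about 1.19 rad. It still stood open in the last picture, at 7.2 s; I waited another 0.7 s before handing in. The fingertips were about 9 cm above its free edge, and the force readings were only noise.
- **Surroundings:** The side pictures showed the button out and the tester and the things around it where they had been. I judged that by eye.
- **What disagreed or went unchecked:**
  - My estimate of the button's position was about 10 mm off, which did not affect the press.
  - The tool drifted about 14 mm off the pad during the descent, and I corrected it before contact.
  - The final top view was blocked by the arm, so it confirmed nothing about the tester.
  - A before-and-after brightness comparison in the side view was inconclusive because of the arm's shadows.

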